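# Clamp the gem for painting until the ratchet clicks

### The arm

A 6-joint arm with a two-finger parallel gripper is mounted at the origin on the work surface. World frame = base frame: x ahead of the robot, y to its left, z up, the work surface at z = 0. Lengths are in mm, angles in rad, forces in N, time in s.
With the tool pointing down it reaches from about 375 to 900 mm from the base axis. Payload 3.1 kg.
Tool frame: the origin (TCP) lies on the centre line of the jaws, within the pads' length; the fingertips stand 17 mm ahead of it and the grasp point (between the pads) lies 2 mm behind it; z points along the fingers, y is the line along which they close (so a half turn about z gives the same grasp; the last joint's range is limited). The gripper opens to 85 mm and grips with 20 to 120 N. Pads are 22 mm wide; open, the fingers measure 114 mm over their backs; the gripper's body (76 mm by 85 mm) begins 54 mm behind the grasp point. The pads swing forward as they close: fully open they stand 13 mm farther back than shut.
Start: joints at [-1.333, 0.527, 1.433, -0, 1.181, -0.178], TCP at [253.042, -571.46, 248.31] pointing down, gripper open.
Joint ranges: [-3.08, 3.08], [-0.75, 2.2], [0.22, 2.44], [-1.43, 4.57], [0, 2.65], [-2.85, 2.85]. Speed limits (rad/s): [2.79, 2.79, 3.14, 3.14, 3.14, 3.14].

### API

Orientations are given as a rotation vector (axis times angle).
In Python, from cell import bot, vision gives the robot as it stands (bot), with the cameras (vision).
- The arm moves only by the tool creep_tool, called as name([rows], argument=value, ...), one row to a line, values as JSON. Schema: {"type":"object","properties":{"plan":{"type":"array","items":{"type":"object","properties":{"x":{"type":"number"},"y":{"type":"number"},"z":{"type":"number"},"drx":{"type":"number"},"dry":{"type":"number"},"drz":{"type":"number"}},"additionalProperties":false},"minItems":1,"maxItems":8},"jaw":{"type":"number"},"squeeze":{"type":"number"},"only":{"type":"string"},"quiet":{"type":"boolean"},"lines":{"type":"string"}},"required":["plan"],"additionalProperties":false}. plan is a list of rows, 1 to 8 of them, each an object with the fields x, y, z (the shift in shares of the most that a row can go, 1 being 62.5 mm), drx, dry, drz (a rotation vector in normalised numbers (1 is pi/2 rad)); a field left out counts as zero; each row shifts and turns the commanded pose from where the row before left it, along the tool's axes as they then stand; what a row does not reach is not made up. A row lasts 1/8 s, in which the tool goes at most 62.5 mm and 0.188 rad, less where a joint would pass 70% of its speed; a pose out of reach is approached as far as the arm can. jaw is the finger opening in mm, set as the call begins (left out keeps the last). The fingers move at their own pace and stop on an object; squeeze is the grip in N (left out, the last holds). Time passes only in rows, so rows that do not move let the fingers close. The tool returns the time, the measured TCP pose, the force, the opening and the grip force at its end. only (a regular expression) keeps the lines of the reply that match it, lines (a string "A,B") keeps lines A to B, and quiet returns only ok. Input that does not fit is refused with a message, and nothing moves.
- bot.get_obs(): the state, without advancing time (a new reading comes with each control period).
- vision.capture(name): name is "side" or "top" or "wrist"; returns the picture (384x512x3 uint8, blue, green, red); there is no depth.
- vision.calibration(name): a dict with "fx", "fy", "cx", "cy" (pixels), "xyz" and "attitude" of the camera in the world; the wrist camera has in their place "hand_eye" (4x4, takes a point from camera to tool coordinates, whose origin is the TCP and whose axes are the flange's). Camera axes: x right, y down, z forward; pixel columns grow to the right and rows downward; lengths in mm; the calibration is good to about 2 mm. A picture is of the moment at which its call begins: read the wrist's pose just before it. calibration takes no time and is no camera call.
- bot.finish_job(): hands the job in; it is judged then, once.
The state is a dict: "time_s": time; "qpos": joint angles; "joint_vel": joint speeds; "joint_torque": joint torques, N m; "eef_pos": TCP position; "ee_rot": TCP orientation; "wrist_force": force on the tool from outside, world axes, zero at the start; "moment": the same for the moment, N m; "opening": finger opening in mm; "grip_force": force on a finger pad.
Only numpy, scipy, OpenCV 4.12 (cv2) and the standard library are available. Lean on these libraries where they do the work, as an engineer would, in place of code of your own. Each camera call takes 0.05 s, during which the arm holds its last target. There are 200 camera calls.

### The job

Two identical little clamps stand on the craft table; one has a faceted gem standing in it and the other is empty. Turn the ratchet knob on top of the clamp with the gem clockwise until the foot presses on the gem and the knob's slip clutch has clicked at least once, then let go. Leave the empty clamp's knob as it is.

Things in the scene. Friction and masses are not known exactly. Their poses are not given: they have to be found in the camera images.
- clamp: The clamp that holds the gem: an aluminium portal fixed to the table, origin under the centre of its 100 x 140 x 12 mm base plate, z up. Two posts at y +-56 mm carry a crossbar 30 mm wide (x), 128 mm long (y), its top 138 mm up. On it stands a round ribbed black knob, 36 mm diameter, 146 to 176 mm up, with a 4 mm high steel cap and a white index line on top.
- knob_grip (a point): Point to grip the knob of that clamp: on its vertical axis, 166 mm above the table. Any finger yaw from above will do; 30 to 40 N grip carries it. Clockwise seen from above lowers the foot; the knob stays at its height. One grasp and 1.2 to 1.4 rad clockwise is always enough: 0.3 to 0.6 rad until the foot bears, then the clutch slips. Further slipping does no harm; turning back lifts the foot.
- ratchet (a joint): Slip of the clutch in that knob, rad: how far the knob has turned clockwise relative to the screw that it drives. 0 at the start and while the clutch holds; it grows only while the clutch slips, at about 0.18 N m (the screw itself takes 0.10 N m). One click is 0.26 rad (15 degrees).
- foot: Round pressing foot of that clamp, 26 mm diameter, under the crossbar on the knob's axis. Origin: centre of its underside. It sinks 8 mm per rad of screw turn and starts 2.4 to 4.8 mm above the gem's top. While the clutch slips it presses with 6 to 8 N, and the screw holds it there when the knob is let go.
- gem: Faceted purple gem, 78 mm high and about 68 mm wide, flat top and bottom, loose, standing in the portal of that clamp on a round rubber pad. Origin: centre of its underside, 15 mm above the table; z is up. Similar gems stand loose on the table.
- spare_mark (a point): Outer end of the white index line on the knob of the second, identical clamp, which has nothing in its portal; 16 mm from that knob's axis, 176 mm above the table.

How it is judged (in metres and radians):
At the end, for the whole second after the job is handed in: The clutch has slipped by at least one click (0.26 rad), the foot still presses on the gem with more than 3 N, and the gem stands upright (within 10 degrees) (value of joint ratchet above 0.26 rad and contact force between foot and gem above 3 N and angle between gem's own z axis and vertical below 0.17 rad); the robot touches nothing.
It fails at once if the empty clamp's knob is turned (its index mark moves more than 6 mm, about 20 degrees) (distance of spare_mark from where it was at the start of the episode above 0.006 m).
It also fails if it takes over 32 s, if anything falls off the work surface, if the arm or the gripper's body presses on something with over 40 N, if the wrist force passes 120 N, or if a joint passes its speed limit or range.

## Working session

There is one attempt and no reset: what is moved stays moved. The work goes in short steps, Python scripts to look and compute and a tool call to move; the robot and the scene stay as the last step left them, time stands still between calls to the robot, and variables do not carry over. Pictures are saved under pics/ and viewed, at most 10 in all, crops included, and the job is handed in when it is done.

```bash
mkdir -p pics; ls; python3 - <<'E'
from cell import bot, vision
import cv2
for n in("top","side"):
    cv2.imwrite(f"pics/{n}0.png",vision.capture(n)); print(n,vision.calibration(n))
print(vision.calibration("wrist"))
o=bot.get_obs();print(o["time_s"],o["eef_pos"],o["ee_rot"],o["opening"])
E
```

```text
cell.py
pics
top {'fx': 462.115947452267, 'fy': 462.115947452267, 'cx': 252.79644469254072, 'cy': 192.92321612373118, 'xyz': array([ 410.91348122,   15.2736908 , 1149.24341302]), 'attitude': array([-2.14846011,  2.16139745, -0.1952998 ])}
side {'fx': 493.73715004472643, 'fy': 493.73715004472643, 'cx': 262.12476550161966, 'cy': 190.96411102536842, 'xyz': array([256.89504182, 561.88364006, 733.57292884]), 'attitude': array([-0.72683743,  2.60966332, -1.15799752])}
{'fx': 301.84460572375923, 'fy': 301.84460572375923, 'cx': 253.53977274670456, 'cy': 191.08439127215064, 'hand_eye': array([[ 8.92686019e-05, -9.59708497e-01, -2.80997498e-01,
         7.17788912e+01],
       [ 9.99999498e-01,  3.65985479e-04, -9.32288790e-04,
         2.03818500e-01],
       [ 9.97566477e-04, -2.80997273e-01,  9.59708048e-01,
        -1.25572843e+02],
       [ 0.00000000e+00,  0.00000000e+00,  0.00000000e+00,
         1.00000000e+00]])}
0.1 [ 252.92709134 -570.86775751  247.43276698] [-3.07170857e+00 -6.49658082e-01  1.06141035e-04] 85.28192059828808
```

View pics/top0.png

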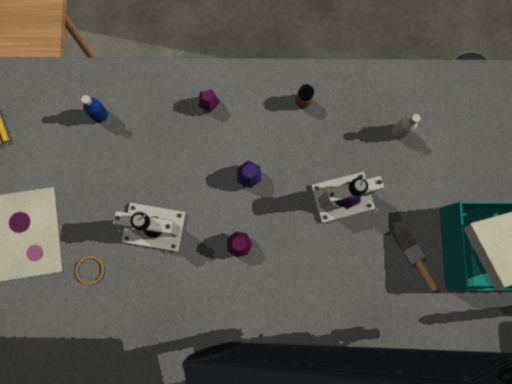

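View pics/side0.png

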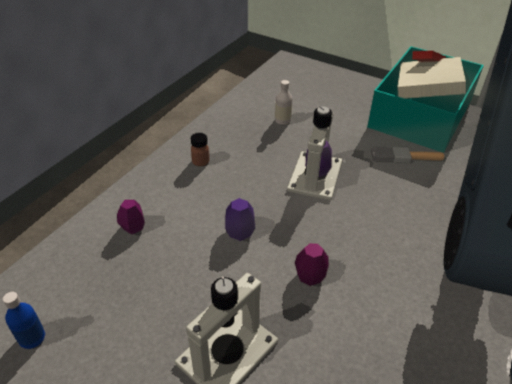

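The top view shows the gem clamp's knob at about (359,186), with the purple gem under it. The empty clamp's knob is at about (140,221). In the side view the gem clamp's knob is at about (322,115). I'll zoom in on both.

```bash
python3 - <<'E'
import cv2,numpy as np
a=cv2.imread("pics/top0.png")[156:231,304:394];b=cv2.imread("pics/side0.png")[85:205,280:352]
z=lambda i,s:cv2.resize(i,None,fx=s,fy=s,interpolation=cv2.INTER_CUBIC)
A=z(a,5);B=z(b,4)
h=max(A.shape[0],B.shape[0]);p=lambda i:cv2.copyMakeBorder(i,0,h-i.shape[0],0,0,cv2.BORDER_CONSTANT)
cv2.imwrite("pics/z.png",cv2.convertScaleAbs(np.hstack([p(A),p(B)]),alpha=1.5))
E
```

```text
(no output)
```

View pics/z.png

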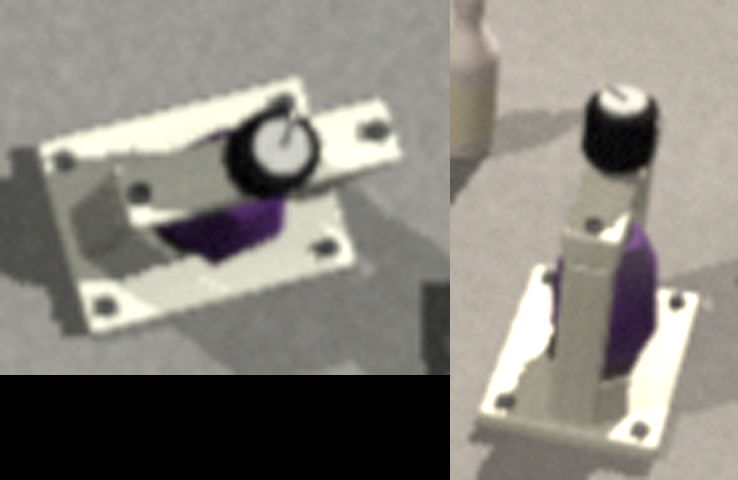

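```bash
cat > h.py <<'E'
import numpy as np
from scipy.spatial.transform import Rotation as R
from cell import bot, vision
def ray(n,u,v):
    c=vision.calibration(n)
    if n=="wrist":
        o=bot.get_obs();T=np.eye(4);T[:3,:3]=R.from_rotvec(o["ee_rot"]).as_matrix();T[:3,3]=o["eef_pos"];T=T@c["hand_eye"];p,M=T[:3,3],T[:3,:3]
    else: p,M=c["xyz"],R.from_rotvec(c["attitude"]).as_matrix()
    return p,M@np.array([(u-c["cx"])/c["fx"],(v-c["cy"])/c["fy"],1])
def atz(n,u,v,z):
    p,d=ray(n,u,v);return p+d*(z-p[2])/d[2]
def totool(w):
    o=bot.get_obs();return R.from_rotvec(o["ee_rot"]).inv().apply(np.array(w)-o["eef_pos"])
E
python3 - <<'E'
from h import *
np.set_printoptions(precision=1,suppress=True)
a=atz("top",360.6,185.4,176);b=atz("side",323,110,176)
c=np.array([atz("top",304+x/5,156+y/5,12) for x,y in((42,147),(297,80),(353,262),(92,330))])
print(a,b,c.mean(0),c)
m=(a+b)/2
print(totool([m[0],m[1],250]), R.from_rotvec(bot.get_obs()["ee_rot"]).as_matrix())
E
```

```text
[ 576.  -245.1  176. ] [ 576.9 -245.5  176. ] [ 575. -244.   12.] [[ 604.2 -167.3   12. ]
 [ 638.1 -297.6   12. ]
 [ 545.5 -321.6   12. ]
 [ 512.2 -189.6   12. ]]
[ 427.6 -166.7   -2.1] [[ 0.9  0.4 -0. ]
 [ 0.4 -0.9  0. ]
 [ 0.  -0.  -1. ]]
```

Careful with the scale: shifts go in shares of 62.5 mm and turns go in shares of pi/2 rad. That gives: 53 mm is 0.848, -21 mm is -0.336.

creep_tool([
  {"x":0.848,"y":-0.336},
  {"x":0.848,"y":-0.336},
  {"x":0.848,"y":-0.336},
  {"x":0.848,"y":-0.336},
  {"x":0.848,"y":-0.336},
  {"x":0.848,"y":-0.336},
  {"x":0.848,"y":-0.336},
  {"x":0.848,"y":-0.32},
], jaw=85, squeeze=40)

```text
time_s: 1.1
eef_pos: [574.0, -245.4, 247.9]
ee_rot: [-3.073, -0.65, 0.001]
wrist_force: [-0.2, -0.8, -0.3]
opening: 85.0
grip_force: 0.0
```

```bash
python3 - <<'E'
from h import *
import cv2
np.set_printoptions(precision=2,suppress=True)
cv2.imwrite("pics/w1.png",vision.capture("wrist"))
print(bot.get_obs(),totool([576.3,-245.2,168]))
E
```

```text
{'time_s': 1.15, 'qpos': array([-0.57,  0.53,  1.43,  0.01,  1.18,  0.57]), 'joint_vel': array([-0.07, -0.02,  0.05, -0.05, -0.01, -0.14]), 'joint_torque': array([ -7.78, -43.64, -16.36,  -1.46,   0.29,   0.19]), 'eef_pos': array([ 578.8 , -239.85,  248.04]), 'ee_rot': array([-3.07, -0.66, -0.01]), 'wrist_force': array([ 2.86,  2.24, -0.11]), 'moment': array([ 0.08, -0.15,  0.05]), 'grip_force': 0.0, 'opening': 85.23381356062536} [-4.94  4.01 80.  ]
```

View pics/w1.png

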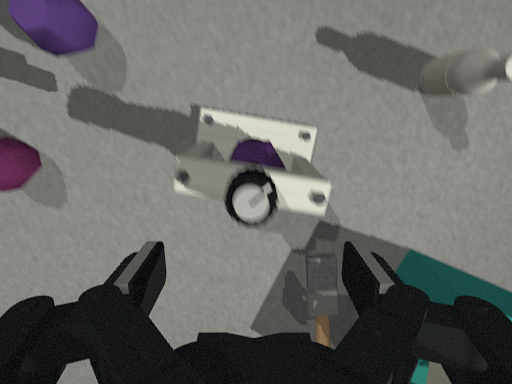

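The wrist view shows the knob cap at about (250,201), with the gem visible under the bar. The arm was still settling, so I'll settle it and measure again.

creep_tool([
  {},
  {},
])

```text
time_s: 1.4
eef_pos: [572.3, -247.6, 247.9]
ee_rot: [-3.073, -0.649, 0.002]
wrist_force: [-0.1, 0.2, -0.7]
opening: 85.4
grip_force: 0.0
```

```bash
python3 - <<'E'
from h import *
import cv2
np.set_printoptions(precision=2,suppress=True)
print(totool([576.3,-245.2,168]))
R0=ray("wrist",0,0)[0]
im=vision.capture("wrist");g=cv2.cvtColor(im,cv2.COLOR_BGR2GRAY)
# black ring of the knob -> cap: bright blob enclosed by dark
m=(g<50).astype(np.uint8)[140:240,190:320]
cs,h=cv2.findContours(m,cv2.RETR_CCOMP,cv2.CHAIN_APPROX_NONE)
for i,c in enumerate(cs):
    if cv2.contourArea(c)>150:
        (x,y),r=cv2.minEnclosingCircle(c);mm=cv2.moments(c);x2,y2=mm["m10"]/mm["m00"]+190,mm["m01"]/mm["m00"]+140
        print(x+190,y+140,r,x2,y2,h[0,i,3],atz("wrist",x2,y2,176))
print(bot.get_obs()["eef_pos"])
E
```

```text
[ 4.72 -0.54 79.87]
250.5 195.64545440673828 29.16878318786621 250.1480834969816 196.27187431813223 -1 [ 580.48 -241.76  176.  ]
252.921875 199.078125 22.913244247436523 250.95690295734877 201.6962401545549 2 [ 577.12 -243.84  176.  ]
255.6500015258789 162.5833339691162 27.881322860717773 256.0459192223898 153.2683090330149 -1 [ 609.2  -233.44  176.  ]
[ 572.14 -248.02  248.  ]
```

Converted, 25 mm is 0.4, 20 mm is 0.32.

creep_tool([
  {"x":0.08,"y":-0.016,"z":0.32},
  {"z":0.4},
  {"z":0.4},
  {"z":0.16},
  {},
  {},
], jaw=85, squeeze=40)

```text
time_s: 2.2
eef_pos: [577.7, -245.0, 169.4]
ee_rot: [3.072, 0.649, 0.002]
wrist_force: [-0.3, -0.6, 0.7]
opening: 85.0
grip_force: 0.0
```

```bash
python3 -c "
from h import *
print(totool([576.5,-244.8,168]))"
```

```text
[-1.04791868 -0.67266248  1.38085949]
```

Converted, 2 mm is 0.032, -1 mm is -0.016.

creep_tool([
  {"x":-0.016,"z":0.032},
  {},
  {},
  {},
  {},
  {},
  {},
  {},
], jaw=0, squeeze=40)

```text
time_s: 3.2
eef_pos: [576.0, -243.5, 166.9]
ee_rot: [-3.072, -0.65, 0.001]
wrist_force: [-2.1, 4.1, 5.7]
opening: 34.8
grip_force: 40.1
```

Converted, 0.17 rad / 1.5708 = 0.1082.

creep_tool([
  {"drz":0.1082},
  {"drz":0.1082},
  {"drz":0.1082},
  {"drz":0.1082},
  {"drz":0.1082},
  {"drz":0.1082},
  {"drz":0.1082},
  {"drz":0.1082},
], squeeze=40)

```text
time_s: 4.2
eef_pos: [576.3, -242.2, 166.9]
ee_rot: [-2.792, 1.433, 0.003]
wrist_force: [-1.2, 6.6, 5.0]
opening: 34.6
grip_force: 40.1
```

creep_tool([
  {},
  {},
])

```text
time_s: 4.45
eef_pos: [576.3, -242.2, 167.0]
ee_rot: [-2.796, 1.426, 0.003]
wrist_force: [-0.7, 6.6, 6.6]
opening: 34.9
grip_force: 40.2
```

```bash
python3 - <<'E'
from h import *
import cv2
cv2.imwrite("pics/w2.png",np.hstack([cv2.resize(vision.capture("wrist"),(400,300)),cv2.resize(vision.capture("side")[60:210,240:440],(400,300))]))
o=bot.get_obs();print(o["moment"],o["wrist_force"],o["qpos"])
E
```

```text
[ 1.04106259  0.20377291 -0.06853571] [-0.67161368  6.79202812  7.17620796] [-0.57769743  0.62508812  1.50443259  0.00355387  1.01451949  1.9346323 ]
```

View pics/w2.png

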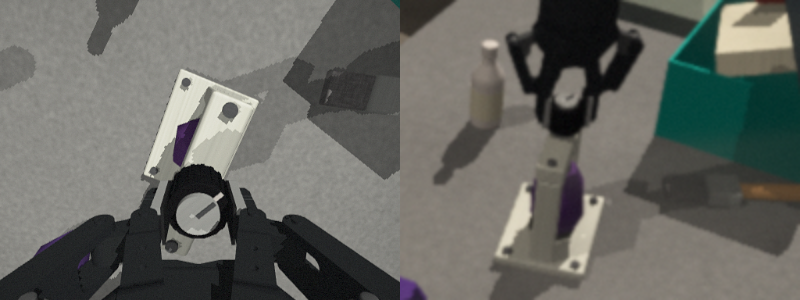

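The index line kept its angle relative to the fingers, about 40° up-right at (222,193), so the knob turned with the gripper without slipping. I'll release and retreat.

creep_tool([
  {},
  {},
  {},
  {},
  {},
  {},
], jaw=85)

```text
time_s: 5.3
eef_pos: [576.4, -244.7, 166.3]
ee_rot: [2.799, -1.427, 0.0]
wrist_force: [-0.0, 0.1, 0.0]
opening: 85.1
grip_force: 0.0
```

creep_tool([
  {"z":-0.24},
  {"z":-0.4},
  {"z":-0.48},
  {"z":-0.48},
  {},
  {},
])

```text
time_s: 6.05
eef_pos: [576.0, -244.3, 266.3]
ee_rot: [2.799, -1.427, -0.001]
wrist_force: [-0.0, 0.6, 0.8]
opening: 84.9
grip_force: 0.0
```

```bash
python3 - <<'E'
from h import *
import cv2
cv2.imwrite("pics/e.png",np.hstack([cv2.resize(vision.capture("wrist"),(400,300)),cv2.resize(vision.capture("side")[60:210,240:440],(400,300))]))
for p in [ray("wrist",0,0)[0]]: pass
E
```

```text
(no output)
```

View pics/e.png

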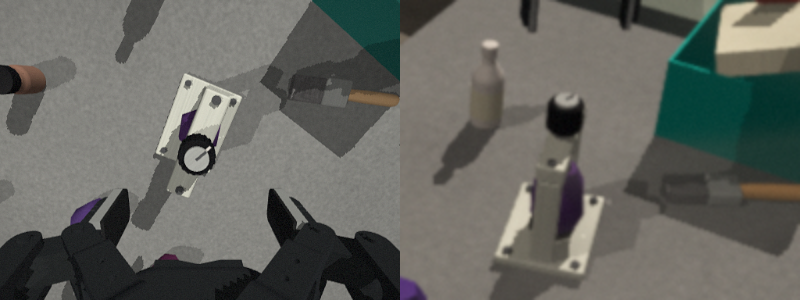

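The knob is free, and its index line still points up-right in the turned tool frame, from about (197,160) to (209,149). That means it turned about 1.36 rad and stayed there. The gem is upright and the gripper is clear.

```bash
python3 -c "
from cell import bot, vision
print(bot.finish_job())"
```

```text
the job is handed in; nothing more can be done
None
```

I turned the gem clamp's knob about 1.36 rad clockwise, which should be at least 0.7 rad of clutch slip, then let go and handed the job in at about 6 s; clutch slip and foot force could not be read directly, the gem looked upright, and the arm never went near the empty clamp.

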